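# Hand over the in-use status flag

## Robot

A 6-joint arm with a two-finger parallel gripper is mounted at the origin on a cart in front of the work surface, level with it; the furniture and walls round the work are solid. World frame = base frame: x ahead of the robot, y to its left, z up, the work surface at z = 0. Lengths are in m, angles in rad, forces in N, time in s.
With the tool pointing down it reaches from about 0.275 to 0.825 m from the base axis. Payload 4.9 kg.
Tool frame: the origin (TCP) lies midway between the tips of the shut fingers; the grasp point (between the pads) lies 19 mm behind it; y points along the fingers, z is the direction in which the jaws open and shut, and the axes are right-handed (so a half turn about y gives the same grasp; the last joint's range is limited). The gripper opens to 85 mm and grips with 20 to 120 N. Pads are 22 mm wide; open, the fingers measure 114 mm over their backs; the gripper's body (76 mm by 85 mm) begins 54 mm behind the grasp point. The pads swing forward as they close: fully open they stand 13 mm farther back than shut.
Start: joints at [-1.339, 0.326, -0.193, 1.052, 0, 1.437], TCP at [0.197, -0.514, 0.231] pointing down, gripper open.
Joint ranges: [-2.65, 2.65], [-0.97, 1.79], [-1.3, 1.35], [-1.93, 2.1], [-1.47, 1.37], [-3.14, 3.14]. Speed limits (rad/s): [2.57, 2.57, 3.14, 3.14, 3.14, 3.14].

## Interface

Orientations are given as a rotation vector (axis times angle).
In Python, from plant import read_state, snapshot, finish_job gives the robot as it stands. The module is installed in compiled form; this text tells all that it offers.
- The arm moves only by the tool jog_arm, never from a script. Its argument "rows" is a list of rows, each an object with "translation": the shift along the tool's x, y, z in cm, a list of three; "spin": the turn about the tool's y in rad; "jaw": the opening, from 0 (shut) to 1 (fully open). In form: [{"translation": [dx, dy, dz], "spin": spin, "jaw": jaw}, ...]. A call has 1 to 12 rows; each row is the pose to reach, as a shift and turn from the pose commanded when the call began, along the tool's axes at that moment; what a row does not reach only later rows make up. A row lasts 1/12 s, in which the tool goes at most 41.7 mm and 7.16 degrees, less where a joint would pass 70% of its speed; a pose out of reach is approached as far as the arm can. A call with a gripper value outside its range is refused whole. The fingers move at their own pace and stop on an object; "grip_force" is the grip in N (left out, the last holds). Time passes only in rows, so rows that repeat a pose let the fingers close. It gives the time, the measured TCP pose, the force and the opening at its end, in the units of the state.
- read_state(): the state, without advancing time (a new reading comes with each control period).
- snapshot(name): name is "side" or "top"; returns a dict with "image" (420x560x3 uint8, red, green, blue), "depth" (420x560 float32, m along the optical axis (not along the pixel's ray), 0 where there is no reading), "fx", "fy", "cx", "cy" (pixels), "D" ([k1, k2, p1, p2, k3] as OpenCV has them; the pictures are not rectified), "view" (4x4, takes a point from world to camera coordinates). Camera axes: x right, y down, z forward; pixel columns grow to the right and rows downward; lengths in m; the calibration is good to about 2 mm. A picture is of the moment at which its call begins.
- finish_job(): hands the job in, once; it reports no verdict.
The state is a dict: "time": time; "q": joint angles; "joint_velocities": joint speeds; "tau": joint torques, N m; "position": TCP position; "eef_rot": TCP orientation; "contact_force": force on the tool from outside, world axes, zero at the start; "moment": the same for the moment, N m; "finger_gap": opening from 0.0 (shut) to 1.0 (fully open).
Only numpy, scipy, OpenCV 4.12 (cv2) and the standard library are available. Lean on these libraries where they do the work, as an engineer would, in place of code of your own. Each camera call takes 0.05 s, during which the arm holds its last target. There are 200 camera calls.

## Task

Work moves on from the glass beaker to the white jar with the wide screw cap. With the fingertips only, first flip the beaker stand's hinged status flag from right to left over its pivot so that its two-bar face shows, and then flip the jar stand's flag from left to right so that its ring face shows; each must end lying fully down on its other side. Push gently and steadily without flinging a flag, pinch or lift nothing, and leave the beaker, the jar and the things lying about where they are.

Things in the scene. Friction and masses are not known exactly. Their poses are not given: they have to be found in the camera images.
- station_beaker: fixed grey stand with the beaker. Origin on the worktop below the pivot's middle; x along the pivot towards the beaker (at x=110 mm), away from the robot within 0.3 rad; y left, z up. Pivot 70 mm up, between cheeks 66 mm apart over all in x, 80 mm high, 20 mm wide. Plate 8 mm thick, x -34 to 155, y -43 to 43 mm. Rest posts reach 35 mm from the pivot in y: nothing is below the flag beyond 43 mm
- flag_beaker (a joint): flag on the beaker's stand, rad. 0: lies flat to the RIGHT (-y of stand), ring face up (in use); 1.57: upright; 3.14: flat to the LEFT (+y), two-bar face up (free). Hard stops at both. Light, damped hinge: under 1 N at the edge. Over 0.3 rad past upright it sinks down by itself in about 2 s; nearer upright it may stay, short of that it falls back. Starts at 0 (lying right).
- flag_beaker_edge (a point): centre of this flag's rounded free edge (bead 8 mm thick, 46 mm long along the pivot), 68 mm from the pivot; moves with the flag: a white plate 46 mm wide, 5 mm thick, reaching 72 mm from the pivot, raised dark ring on one face, two dark bars on the other. A fingertip leaning about 30 degrees can go under the edge and push it up and over
- station_jar: fixed grey stand with the jar. Origin on the worktop below the pivot's middle; x along the pivot towards the jar (at x=110 mm), away from the robot within 0.3 rad; y left, z up. Pivot 70 mm up, between cheeks 66 mm apart over all in x, 80 mm high, 20 mm wide. Plate 8 mm thick, x -34 to 155, y -43 to 43 mm. Rest posts reach 35 mm from the pivot in y: nothing is below the flag beyond 43 mm
- flag_jar (a joint): flag on the jar's stand, rad. 0: lies flat to the RIGHT (-y of stand), ring face up (in use); 1.57: upright; 3.14: flat to the LEFT (+y), two-bar face up (free). Hard stops at both. Light, damped hinge: under 1 N at the edge. Over 0.3 rad past upright it sinks down by itself in about 2 s; nearer upright it may stay, short of that it falls back. Starts at 3.14 (lying left).
- flag_jar_edge (a point): centre of this flag's rounded free edge (bead 8 mm thick, 46 mm long along the pivot), 68 mm from the pivot; moves with the flag: a white plate 46 mm wide, 5 mm thick, reaching 72 mm from the pivot, raised dark ring on one face, two dark bars on the other. A fingertip leaning about 30 degrees can go under the edge and push it up and over
- beaker_mid (a point): centre (half-way up) of the small clear glass beaker, 55 mm wide, 66 mm tall, loose on its stand's plate
- jar_mid (a point): centre (half-way up) of the white jar with a wide screw cap, 57 mm wide, 92 mm tall, loose on its stand's plate
- amber_mid (a point): bystander: centre (half-way up) of a small brown bottle, 48 mm wide, 103 mm tall, standing loose behind and between the stands. Steel rods of the fixed lattice run across the bench at x = 0.64 m, 0.34 and 0.52 m above the top: keep the arm on the near side of them
- pen: bystander: loose marker pen, 134 mm long, 17 mm thick, lying loose between the stands; origin at the middle of its underside

How it is judged:
By the outcome, as a careful person would: the job done as asked, in the order asked, and still so for the second after the job is handed in, with the robot touching nothing.
It also fails if it takes over 64 s, if anything falls off the work surface, if the arm or the gripper's body presses on something with over 40 N, if the wrist force passes 120 N, or if a joint passes its speed limit or range.

## Working session

There is one attempt and no reset: what is moved stays moved. The work goes in short steps, Python scripts to look and compute and a tool call to move; the robot and the scene stay as the last step left them, time stands still between calls to the robot, and variables do not carry over. Pictures are saved under pics/ and viewed, about 8 in all and at most 12, crops included, and the job is handed in when it is done.

Besides the shell and the picture viewer there is one more tool, called after "Emit:" by a JSON object that holds its "op" and its "data", one argument or row to a line. jog_arm: Moves the arm, as the interface text tells. Its arguments: {"type":"object","properties":{"rows":{"type":"array"},"grip_force":{"type":"number"}},"required":["rows"]}

```bash
mkdir -p pics; ls; cat > h.py <<'E'
import numpy as np, cv2
from plant import read_state, snapshot, finish_job
def snap(n,f):
    s=snapshot(n); cv2.imwrite('pics/'+f,s['image'][:,:,::-1]); np.savez('pics/'+f+'.npz',**s); return s
def K(s): return np.array([[s['fx'],0,s['cx']],[0,s['fy'],s['cy']],[0,0,1.]])
def onplane(s,uv,z):
    p=cv2.undistortPoints(np.array(uv,float).reshape(-1,1,2),K(s),np.array(s['D'],float)).reshape(-1,2)
    V=np.array(s['view']);R=V[:3,:3];c=-R.T@V[:3,3]
    d=np.c_[p,np.ones(len(p))]@R
    return c+d*((z-c[2])/d[:,2])[:,None]
def bydepth(s,uv):
    p=cv2.undistortPoints(np.array(uv,float).reshape(-1,1,2),K(s),np.array(s['D'],float)).reshape(-1,2)
    V=np.array(s['view']);R=V[:3,:3];c=-R.T@V[:3,3]
    z=np.array([s['depth'][int(v),int(u)] for u,v in uv])
    return c+(np.c_[p,np.ones(len(p))]*z[:,None])@R
def proj(s,P):
    V=np.array(s['view']);r,_=cv2.Rodrigues(V[:3,:3]);return cv2.projectPoints(np.array(P,float).reshape(-1,1,3),r,V[:3,3],K(s),np.array(s['D'],float))[0].reshape(-1,2)
E
python3 - <<'E'
from h import *
a=snap('top','top0.png');b=snap('side','side0.png')
np.set_printoptions(precision=4,suppress=True)
print(read_state())
for s in(a,b):
    V=np.array(s['view']);print(-V[:3,:3].T@V[:3,3],V[2,:3])
E
```

```text
pics
{'time': 0.1, 'q': array([-1.3392,  0.3269, -0.1935,  1.052 ,  0.    ,  1.4366]), 'joint_velocities': array([ 0.0011, -0.0012,  0.0024, -0.0007,  0.0004, -0.0008]), 'tau': array([  0.0012, -44.4239,  26.3039,   0.0079,  -0.0001,   0.    ]), 'position': array([ 0.1966, -0.5131,  0.2306]), 'eef_rot': array([-0.3741,  2.0235, -2.0202]), 'contact_force': array([ 0.0075, -0.0224,  0.4265]), 'moment': array([-0.0132, -0.0094, -0.0088]), 'finger_gap': 1.0040337924320544}
[ 0.4417 -0.1819  0.9176] [ 0.125  -0.0037 -0.9921]
[0.414  0.5444 0.4933] [ 0.1449 -0.8479 -0.51  ]
```

View pics/top0.png

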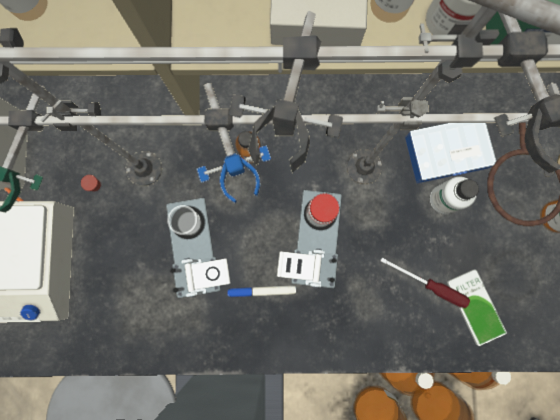

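View pics/side0.png

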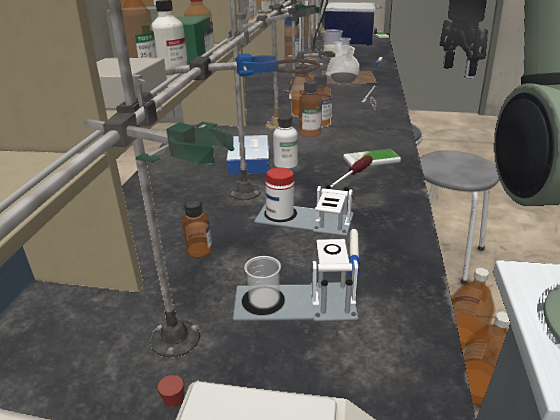

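The top view shows the beaker stand at left (flag at ~(207,274), ring up, lying right) and the jar stand at right (flag at ~(300,266), bars up, lying left). The pen is near (262,292). The side view confirms this.

```bash
cat > m.py <<'E'
from h import *
from scipy.spatial.transform import Rotation as Ro
np.set_printoptions(precision=4,suppress=True)
s=dict(np.load('pics/top0.png.npz'))
im=s['image'].astype(int)
m=((im.min(2)>200)).astype(np.uint8)
n,l,st,c=cv2.connectedComponentsWithStats(m)
for i in range(1,n):
    if st[i,4]>150 and 160<c[i,0]<340 and 180<c[i,1]<310:
        cn=max(cv2.findContours((l==i).astype(np.uint8),cv2.RETR_EXTERNAL,cv2.CHAIN_APPROX_NONE)[0],key=cv2.contourArea)
        b=cv2.boxPoints(cv2.minAreaRect(cn)); P=onplane(s,b,.0735)
        print(st[i],c[i]);print(b.round(1).tolist());print(P)
        e=[P[(k+1)%4]-P[k] for k in range(4)];print([np.linalg.norm(x).round(4) for x in e],[np.arctan2(x[1],x[0]).round(3) for x in e],P.mean(0))
        print('depth z',bydepth(s,[c[i]+[0,-9]]))
R=Ro.from_rotvec(read_state()['eef_rot']).as_matrix();print(R)
E
python3 m.py
python3 -c "
import cv2;a=cv2.imread('pics/top0.png')[180:310,150:360];cv2.imwrite('pics/c.png',cv2.resize(a,None,fx=3.8,fy=3.8,interpolation=cv2.INTER_CUBIC))"
```

```text
[277 251  47  35 976] [300.8576 266.6711]
[[276.29998779296875, 281.0], [280.0, 247.6999969482422], [323.6000061035156, 252.5], [319.8999938964844, 285.8999938964844]]
[[ 0.4244 -0.1696  0.0735]
 [ 0.4853 -0.1768  0.0735]
 [ 0.4757 -0.2571  0.0735]
 [ 0.415  -0.2492  0.0735]]
[np.float64(0.0613), np.float64(0.0809), np.float64(0.0613), np.float64(0.0801)] [np.float64(-0.117), np.float64(-1.689), np.float64(3.012), np.float64(1.454)] [ 0.4501 -0.2132  0.0735]
depth z [[ 0.4667 -0.2152  0.0697]]
[185 259  45  37 950] [205.0263 275.2674]
[[181.1999969482422, 261.5], [225.1999969482422, 255.3000030517578], [230.10000610351562, 289.3999938964844], [186.10000610351562, 295.70001220703125]]
[[ 0.4612  0.005   0.0735]
 [ 0.4721 -0.0756  0.0735]
 [ 0.4099 -0.0851  0.0735]
 [ 0.3993 -0.0052  0.0735]]
[np.float64(0.0813), np.float64(0.0629), np.float64(0.0806), np.float64(0.0628)] [np.float64(-1.437), np.float64(-2.991), np.float64(1.703), np.float64(0.163)] [ 0.4356 -0.0403  0.0735]
depth z [[ 0.4523 -0.0383  0.07  ]]
[253 287  43   8 277] [273.5343 290.3863]
[[252.6999969482422, 288.1000061035156], [294.8999938964844, 286.20001220703125], [295.20001220703125, 292.6000061035156], [253.0, 294.5]]
[[ 0.4119 -0.1264  0.0735]
 [ 0.4148 -0.2034  0.0735]
 [ 0.4032 -0.2038  0.0735]
 [ 0.4004 -0.127   0.0735]]
[np.float64(0.077), np.float64(0.0116), np.float64(0.0769), np.float64(0.0116)] [np.float64(-1.534), np.float64(-3.106), np.float64(1.608), np.float64(0.047)] [ 0.4076 -0.1652  0.0735]
depth z [[ 0.4223 -0.163   0.0031]]
[[-0.9338 -0.0004  0.3577]
 [-0.3577  0.0016 -0.9338]
 [-0.0002 -1.     -0.0016]]
```

View pics/c.png

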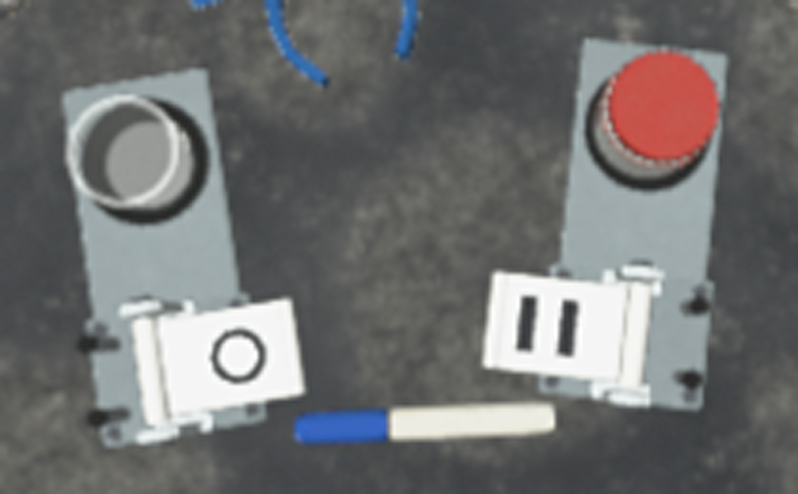

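Crop shows the flags' free edges: beaker from (226.6,258.4) to (229.7,283.4), and jar from (280,251.6) to (277.6,276.8). The pivot tubes sit at about 72 mm inward, between the cheeks.

```bash
python3 - <<'E'
from h import *
np.set_printoptions(precision=4,suppress=True)
s=dict(np.load('pics/top0.png.npz'))
c=lambda p:[(p[0]+.5)/3.8+149.5,(p[1]+.5)/3.8+179.5]
for n,ed,pl,sg in(('beaker',[(303,393),(291,298)],[(104,446),(64,93),(207,69),(268,418)],-1),('jar',[(485,368),(494,272)],[(540,388),(585,40),(727,54),(703,409)],1)):
    E=onplane(s,[c(p) for p in ed],.071); B=onplane(s,[c(p) for p in pl],.008)
    d=E[1]-E[0]; print(n,E,np.linalg.norm(d),'yaw edge',np.arctan2(d[1],d[0]))
    for i,j in((0,1),(3,2)): v=B[j]-B[i];print(' plate',np.linalg.norm(v),np.arctan2(v[1],v[0]))
    print(B)
    yaw=np.mean([np.arctan2(*(B[j]-B[i])[1::-1]) for i,j in((0,1),(3,2))]); 
    ex=np.array([np.cos(yaw),np.sin(yaw)]);ey=np.array([-ex[1],ex[0]])
    mid=E.mean(0)[:2]; print(' yaw',yaw,'edge mid',mid,'origin by edge',mid-sg*.072*ey,'by plate',B.mean(0)[:2]-.0605*ex)
E
```

```text
beaker [[ 0.4213 -0.0835  0.071 ]
 [ 0.467  -0.0773  0.071 ]] 0.04609205065602996 yaw edge 0.13441564923269714
 plate 0.1859659022816583 0.1359004155570413
 plate 0.18622150434953103 0.18454669039545646
[[ 0.3937  0.0262  0.008 ]
 [ 0.5779  0.0514  0.008 ]
 [ 0.5903 -0.024   0.008 ]
 [ 0.4072 -0.0581  0.008 ]]
 yaw 0.16022355297624888 edge mid [ 0.4442 -0.0804] origin by edge [ 0.4327 -0.0093] by plate [ 0.4325 -0.0108]
jar [[ 0.4326 -0.1713  0.071 ]
 [ 0.4789 -0.176   0.071 ]] 0.04650184364309949 yaw edge -0.10017147507839844
 plate 0.18482271988131507 -0.13976764759759866
 plate 0.18706358508195295 -0.0899817337574669
[[ 0.4214 -0.199   0.008 ]
 [ 0.6044 -0.2248  0.008 ]
 [ 0.5963 -0.3002  0.008 ]
 [ 0.41   -0.2834  0.008 ]]
 yaw -0.11487469067753278 edge mid [ 0.4557 -0.1736] origin by edge [ 0.4475 -0.2452] by plate [ 0.4479 -0.2449]
```

Emit:
{"op": "jog_arm", "data": {
  "rows": [
    {"translation":[-9.5,0,-7.1],"spin":-0.34,"jaw":0},
    {"translation":[-19,0,-14.2],"spin":-0.68,"jaw":0},
    {"translation":[-38,0,-28.5],"spin":-1.36,"jaw":0},
    {"translation":[-38,0,-28.5],"spin":-1.36,"jaw":0},
    {"translation":[-38,0,-28.5],"spin":-1.36,"jaw":0},
    {"translation":[-38,0,-28.5],"spin":-1.36,"jaw":0},
    {"translation":[-38,0,-28.5],"spin":-1.36,"jaw":0},
    {"translation":[-38,0,-28.5],"spin":-1.36,"jaw":0},
    {"translation":[-38,0,-28.5],"spin":-1.36,"jaw":0},
    {"translation":[-38,0,-28.5],"spin":-1.36,"jaw":0},
    {"translation":[-38,0,-28.5],"spin":-1.36,"jaw":0},
    {"translation":[-38,0,-28.5],"spin":-1.36,"jaw":0}
  ],
  "grip_force": 20
}}

```text
time: 1.1
position: [0.4511, -0.1075, 0.2311]
eef_rot: [-1.28, 1.088, -1.087]
contact_force: [-0.3, 0.4, -0.1]
finger_gap: -0.001
```

Emit:
{"op": "jog_arm", "data": {
  "rows": [
    {"translation":[0,0,0],"spin":0,"jaw":0},
    {"translation":[0,0,0],"spin":0,"jaw":0},
    {"translation":[0,0,0],"spin":0,"jaw":0}
  ]
}}

```text
time: 1.35
position: [0.4491, -0.1119, 0.231]
eef_rot: [-1.279, 1.095, -1.094]
contact_force: [0.1, -0.4, 0.2]
finger_gap: 0.002
```

```bash
cat > st.py <<'E'
import sys
from h import *
from scipy.spatial.transform import Rotation as Ro
np.set_printoptions(precision=4,suppress=True)
r=read_state();R=Ro.from_rotvec(r['eef_rot']).as_matrix();p=r['position']
print(r['time'],p,'q',r['q'],'F',r['contact_force']);print(R)
print('xangle',np.arctan2(R[1,0],R[0,0]))
for n,o,y in(('b',[.4326,-.010],.155),('j',[.4477,-.245],-.115)):
    d=p[:2]-o; print(n,'stand xy',d@[np.cos(y),np.sin(y)],d@[-np.sin(y),np.cos(y)])
E
python3 st.py
```

```text
1.35 [ 0.4491 -0.1119  0.231 ] q [-0.4036  0.166  -0.4069  0.9988 -0.0005  1.0127] F [ 0.0689 -0.4388  0.1673]
[[ 0.1539 -0.0009  0.9881]
 [-0.9881 -0.0001  0.1539]
 [ 0.     -1.     -0.001 ]]
xangle -1.4162821079707315
b stand xy 0.0005757689179100962 -0.10325442206563662
j stand xy -0.013869623347499626 0.13235506808183073
```

Emit:
{"op": "jog_arm", "data": {
  "rows": [
    {"translation":[0,4,0],"spin":0,"jaw":0},
    {"translation":[0,8,0],"spin":0,"jaw":0},
    {"translation":[0,11,0],"spin":0,"jaw":0},
    {"translation":[0,14,0],"spin":0,"jaw":0},
    {"translation":[0,16,0],"spin":0,"jaw":0},
    {"translation":[0,17.3,0],"spin":0,"jaw":0},
    {"translation":[0,17.3,0],"spin":0,"jaw":0},
    {"translation":[0,17.3,0],"spin":0,"jaw":0},
    {"translation":[0,17.3,0],"spin":0,"jaw":0}
  ]
}}

```text
time: 2.1
position: [0.45, -0.1127, 0.0591]
eef_rot: [-1.278, 1.095, -1.096]
contact_force: [-0.3, -0.4, 0.8]
finger_gap: 0.002
```

```bash
python3 st.py; python3 - <<'E'
from h import *
s=snap('side','s1.png');t=snap('top','t1.png')
a=cv2.resize(s['image'][170:330,240:400,::-1],(480,480),interpolation=2)
b=cv2.resize(t['image'][230:310,160:240+0,::-1],(320,320),interpolation=2)
cv2.imwrite('pics/c1.png',np.hstack([a,np.vstack([b,np.zeros((160,320,3),np.uint8)])]))
E
```

```text
2.1 [ 0.45   -0.1127  0.0591] q [-0.4046  0.3733 -0.6391  0.5573 -0.0001  1.0129] F [-0.3376 -0.3742  0.7712]
[[ 0.1527  0.001   0.9883]
 [-0.9883 -0.0006  0.1527]
 [ 0.0007 -1.      0.0009]]
xangle -1.4175198174028452
b stand xy 0.001329130604566371 -0.1041169591253083
j stand xy -0.012913489530339597 0.1317247252117103
```

View pics/c1.png

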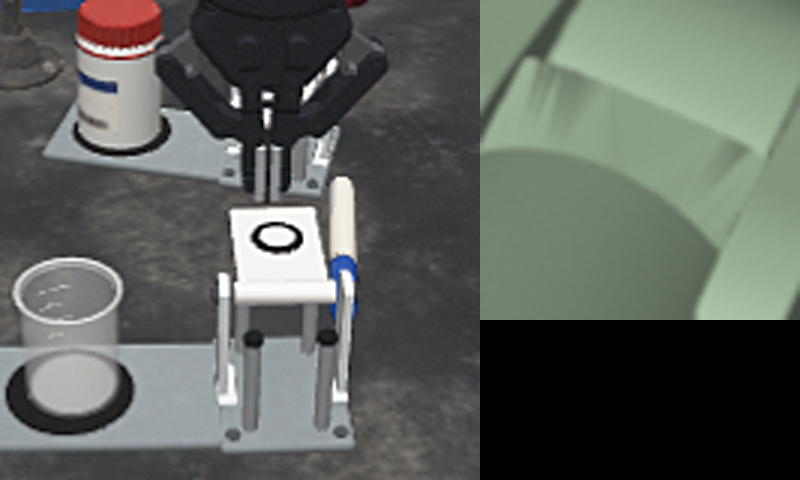

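The side crop shows the shut fingers beyond the beaker flag's free edge, at about (265,195), with a clear gap. The arm hides the view from the top. Next I approach for contact.

Emit:
{"op": "jog_arm", "data": {
  "rows": [
    {"translation":[-0.7,0,0],"spin":0,"jaw":0},
    {"translation":[-1.3,0,0],"spin":0,"jaw":0},
    {"translation":[-1.7,0,0],"spin":0,"jaw":0},
    {"translation":[-2.0,0,0],"spin":0,"jaw":0},
    {"translation":[-2.2,0,0],"spin":0,"jaw":0},
    {"translation":[-2.3,0,0],"spin":0,"jaw":0},
    {"translation":[-2.3,0,0],"spin":0,"jaw":0},
    {"translation":[-2.3,0,0],"spin":0,"jaw":0}
  ]
}}

```text
time: 2.87
position: [0.4468, -0.0921, 0.0589]
eef_rot: [-1.285, 1.091, -1.101]
contact_force: [-1.4, -11.0, -0.2]
finger_gap: 0.003
```

```bash
python3 st.py
```

```text
2.8667 [ 0.4468 -0.0921  0.0589] q [-0.3598  0.3614 -0.6598  0.5461 -0.008   1.0569] F [ -1.3607 -11.0251  -0.2438]
[[ 0.1534  0.0003  0.9882]
 [-0.9881 -0.0087  0.1534]
 [ 0.0087 -1.     -0.001 ]]
xangle -1.416772701384871
b stand xy 0.0013604127029399051 -0.08326390241471437
j stand xy -0.018445506530120323 0.15183063828868998
```

Emit:
{"op": "jog_arm", "data": {
  "rows": [
    {"translation":[0,-0.2,0],"spin":0,"jaw":0},
    {"translation":[0,-0.4,0],"spin":0,"jaw":0},
    {"translation":[-0.03,-0.6,0],"spin":0,"jaw":0},
    {"translation":[-0.05,-0.8,0],"spin":0,"jaw":0},
    {"translation":[-0.08,-1.0,0],"spin":0,"jaw":0},
    {"translation":[-0.11,-1.2,0],"spin":0,"jaw":0},
    {"translation":[-0.15,-1.4,0],"spin":0,"jaw":0},
    {"translation":[-0.2,-1.6,0],"spin":0,"jaw":0}
  ]
}}

```text
time: 3.53
position: [0.4465, -0.0902, 0.0752]
eef_rot: [-1.285, 1.091, -1.101]
contact_force: [-1.1, -9.7, 1.7]
finger_gap: 0.0
```

```bash
python3 st.py; python3 - <<'E'
from h import *
s=snap('side','s2.png')
cv2.imwrite('pics/c2.png',cv2.resize(s['image'][170:330,240:400,::-1],(480,480),interpolation=2))
E
```

```text
3.5333 [ 0.4465 -0.0902  0.0752] q [-0.3562  0.3342 -0.6452  0.5879 -0.0081  1.0609] F [-1.0742 -9.7363  1.7078]
[[ 0.1531  0.0005  0.9882]
 [-0.9882 -0.0088  0.1531]
 [ 0.0088 -1.     -0.0009]]
xangle -1.4170526609834861
b stand xy 0.0013640592530537756 -0.08141254720016015
j stand xy -0.01893580672744784 0.1536158932128634
```

View pics/c2.png

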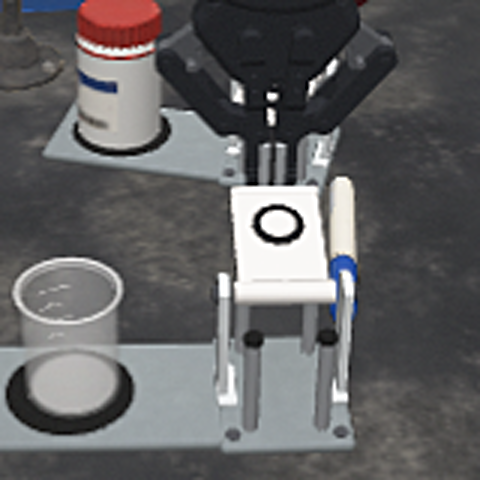

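The edge rose from row ~210 to ~187 in the crop, so the flag is being lifted by friction. I continue along the arc.

Emit:
{"op": "jog_arm", "data": {
  "rows": [
    {"translation":[-0.07,-0.3,0],"spin":0,"jaw":0},
    {"translation":[-0.14,-0.6,0],"spin":0,"jaw":0},
    {"translation":[-0.24,-0.8,0],"spin":0,"jaw":0},
    {"translation":[-0.34,-1.1,0],"spin":0,"jaw":0},
    {"translation":[-0.45,-1.35,0],"spin":0,"jaw":0},
    {"translation":[-0.6,-1.6,0],"spin":0,"jaw":0},
    {"translation":[-0.75,-1.9,0],"spin":0,"jaw":0},
    {"translation":[-0.92,-2.15,0],"spin":0,"jaw":0},
    {"translation":[-1.1,-2.4,0],"spin":0,"jaw":0},
    {"translation":[-1.3,-2.7,0],"spin":0,"jaw":0},
    {"translation":[-1.55,-2.95,0],"spin":0,"jaw":0},
    {"translation":[-1.8,-3.2,0],"spin":0,"jaw":0}
  ]
}}

```text
time: 4.58
position: [0.4445, -0.0707, 0.1076]
eef_rot: [-1.28, 1.091, -1.099]
contact_force: [0.5, -1.1, 0.9]
finger_gap: 0.002
```

```bash
python3 st.py
```

```text
4.5833 [ 0.4445 -0.0707  0.1076] q [-0.3199  0.2759 -0.623   0.6678 -0.0031  1.0967] F [ 0.5029 -1.1227  0.935 ]
[[ 0.1535  0.0029  0.9881]
 [-0.9881 -0.0043  0.1535]
 [ 0.0046 -1.      0.0022]]
xangle -1.4166563714950342
b stand xy 0.0023443924805136643 -0.06181174752885996
j stand xy -0.02321913955065743 0.1727680591717548
```

Emit:
{"op": "jog_arm", "data": {
  "rows": [
    {"translation":[-0.3,-0.2,0],"spin":0,"jaw":0},
    {"translation":[-0.6,-0.4,0],"spin":0,"jaw":0},
    {"translation":[-0.9,-0.5,0],"spin":0,"jaw":0},
    {"translation":[-1.2,-0.6,0],"spin":0,"jaw":0},
    {"translation":[-1.5,-0.6,0],"spin":0,"jaw":0},
    {"translation":[-1.8,-0.6,0],"spin":0,"jaw":0},
    {"translation":[-2.1,-0.6,0],"spin":0,"jaw":0},
    {"translation":[-2.4,-0.6,0],"spin":0,"jaw":0},
    {"translation":[-2.7,-0.6,0],"spin":0,"jaw":0},
    {"translation":[-3.0,-0.6,0],"spin":0,"jaw":0},
    {"translation":[-3.3,-0.6,0],"spin":0,"jaw":0},
    {"translation":[-3.6,-0.6,0],"spin":0,"jaw":0}
  ]
}}

```text
time: 5.58
position: [0.4374, -0.0332, 0.1123]
eef_rot: [-1.279, 1.094, -1.094]
contact_force: [0.2, -0.7, -0.0]
finger_gap: -0.0
```

```bash
python3 st.py; python3 - <<'E'
from h import *
s=snap('side','s3.png')
cv2.imwrite('pics/c3.png',cv2.resize(s['image'][170:330,240:400,::-1],(480,480),interpolation=2))
E
```

```text
5.5833 [ 0.4374 -0.0332  0.1123] q [-0.2443  0.253  -0.6407  0.6772  0.      1.1714] F [ 0.1958 -0.7096 -0.0095]
[[ 0.1544 -0.0001  0.988 ]
 [-0.988   0.0001  0.1544]
 [-0.0001 -1.     -0.0001]]
xangle -1.4157848315532646
b stand xy 0.0011517116688686947 -0.02364435008673636
j stand xy -0.03454905535998614 0.2092345605501022
```

View pics/c3.png

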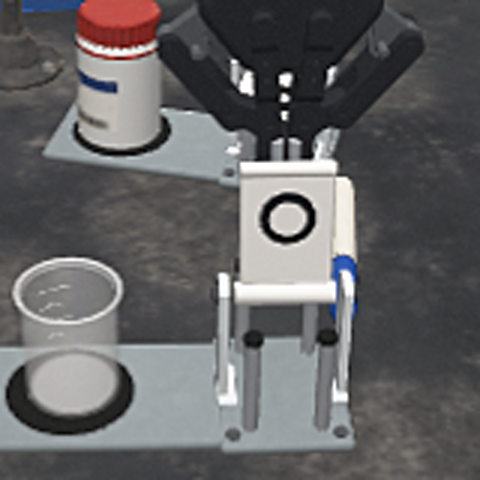

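The flag stands nearly upright with its ring towards the camera and the fingers behind it. I carry on past upright.

Emit:
{"op": "jog_arm", "data": {
  "rows": [
    {"translation":[-0.3,0,0],"spin":0,"jaw":0},
    {"translation":[-0.6,0,0],"spin":0,"jaw":0},
    {"translation":[-0.9,0,0],"spin":0,"jaw":0},
    {"translation":[-1.2,0,0],"spin":0,"jaw":0},
    {"translation":[-1.5,0,0],"spin":0,"jaw":0},
    {"translation":[-1.8,0,0],"spin":0,"jaw":0},
    {"translation":[-2.1,0,0],"spin":0,"jaw":0},
    {"translation":[-2.4,0,0],"spin":0,"jaw":0},
    {"translation":[-2.7,0,0],"spin":0,"jaw":0},
    {"translation":[-3.0,0,0],"spin":0,"jaw":0},
    {"translation":[-3.2,0,0],"spin":0,"jaw":0},
    {"translation":[-3.4,0,0],"spin":0,"jaw":0}
  ]
}}

```text
time: 6.63
position: [0.4322, 0.0004, 0.1123]
eef_rot: [-1.279, 1.094, -1.094]
contact_force: [-0.2, -1.4, 0.1]
finger_gap: 0.001
```

Emit:
{"op": "jog_arm", "data": {
  "rows": [
    {"translation":[-0.3,0,0],"spin":0,"jaw":0},
    {"translation":[-0.3,0,0],"spin":0,"jaw":0},
    {"translation":[-0.3,-2,0],"spin":0,"jaw":0},
    {"translation":[-0.3,-5,0],"spin":0,"jaw":0},
    {"translation":[-0.3,-8,0],"spin":0,"jaw":0},
    {"translation":[-0.3,-11,0],"spin":0,"jaw":0},
    {"translation":[-0.3,-12,0],"spin":0,"jaw":0},
    {"translation":[-0.3,-12,0],"spin":0,"jaw":0}
  ]
}}

```text
time: 7.3
position: [0.4338, 0.0027, 0.2352]
eef_rot: [-1.275, 1.09, -1.098]
contact_force: [-0.3, -0.3, -0.6]
finger_gap: -0.001
```

```bash
python3 st.py; python3 - <<'E'
from h import *
s=snap('side','s4.png')
cv2.imwrite('pics/c4.png',cv2.resize(s['image'][150:330,240:420,::-1],(480,480),interpolation=2))
E
```

```text
7.3 [0.4338 0.0027 0.2352] q [-0.1642  0.1027 -0.4706  0.9916 -0.      1.2516] F [-0.2795 -0.3147 -0.6362]
[[ 0.1543  0.0058  0.988 ]
 [-0.988  -0.001   0.1543]
 [ 0.0019 -1.      0.0056]]
xangle -1.4158628227271
b stand xy 0.003151464313565625 0.012360181417835297
j stand xy -0.042225292376619206 0.24446807704743947
```

View pics/c4.png

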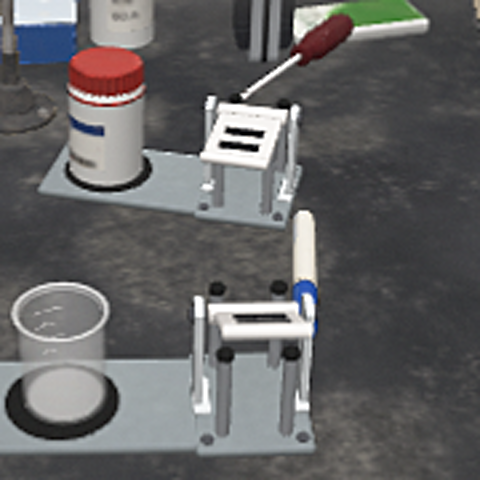

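The beaker flag is past upright, sinking to the left with its bars up. I go to the gap side of the jar flag.

Emit:
{"op": "jog_arm", "data": {
  "rows": [
    {"translation":[3,0,0.1],"spin":0.07,"jaw":0},
    {"translation":[6,0,0.2],"spin":0.14,"jaw":0},
    {"translation":[9,0,0.3],"spin":0.2,"jaw":0},
    {"translation":[12,0,0.3],"spin":0.27,"jaw":0},
    {"translation":[14.8,0,0.3],"spin":0.27,"jaw":0},
    {"translation":[14.8,0,0.3],"spin":0.27,"jaw":0},
    {"translation":[14.8,0,0.3],"spin":0.27,"jaw":0},
    {"translation":[14.8,0,0.3],"spin":0.27,"jaw":0},
    {"translation":[14.8,0,0.3],"spin":0.27,"jaw":0},
    {"translation":[14.8,0,0.3],"spin":0.27,"jaw":0},
    {"translation":[14.8,0,0.3],"spin":0.27,"jaw":0},
    {"translation":[14.8,0,0.3],"spin":0.27,"jaw":0}
  ]
}}

```text
time: 8.35
position: [0.4576, -0.142, 0.2324]
eef_rot: [-1.153, 1.292, -1.293]
contact_force: [-0.5, 0.8, 0.2]
finger_gap: 0.006
```

```bash
python3 st.py
```

```text
8.35 [ 0.4576 -0.142   0.2324] q [-0.4552  0.1944 -0.3678  1.0085  0.      1.2294] F [-0.4993  0.8456  0.1545]
[[-0.1136  0.0001  0.9935]
 [-0.9935 -0.     -0.1136]
 [ 0.     -1.      0.0001]]
xangle -1.6845929244158862
b stand xy 0.0042832766990949026 -0.13429213129576853
j stand xy -0.002017702475460351 0.10343073611297306
```

Emit:
{"op": "jog_arm", "data": {
  "rows": [
    {"translation":[0,4,0],"spin":0,"jaw":0},
    {"translation":[0,8,0],"spin":0,"jaw":0},
    {"translation":[0,11,0.1],"spin":0,"jaw":0},
    {"translation":[0,14,0.2],"spin":0,"jaw":0},
    {"translation":[0,16,0.2],"spin":0,"jaw":0},
    {"translation":[0,17.3,0.2],"spin":0,"jaw":0},
    {"translation":[0,17.3,0.2],"spin":0,"jaw":0},
    {"translation":[0,17.3,0.2],"spin":0,"jaw":0},
    {"translation":[0,17.3,0.2],"spin":0,"jaw":0}
  ]
}}

```text
time: 9.1
position: [0.4603, -0.1431, 0.0602]
eef_rot: [-1.152, 1.292, -1.294]
contact_force: [0.2, 0.6, 1.0]
finger_gap: 0.002
```

Emit:
{"op": "jog_arm", "data": {
  "rows": [
    {"translation":[0.7,0,0],"spin":0,"jaw":0},
    {"translation":[1.3,0,0],"spin":0,"jaw":0},
    {"translation":[1.7,0,0],"spin":0,"jaw":0},
    {"translation":[2.0,0,0],"spin":0,"jaw":0},
    {"translation":[2.2,0,0],"spin":0,"jaw":0},
    {"translation":[2.2,0,0],"spin":0,"jaw":0},
    {"translation":[2.2,0,0],"spin":0,"jaw":0},
    {"translation":[2.2,0,0],"spin":0,"jaw":0}
  ]
}}

```text
time: 9.77
position: [0.4579, -0.1628, 0.0598]
eef_rot: [-1.147, 1.293, -1.29]
contact_force: [1.5, 8.1, 4.0]
finger_gap: 0.002
```

```bash
python3 st.py
```

```text
9.7667 [ 0.4579 -0.1628  0.0598] q [-0.4974  0.405  -0.5822  0.5836  0.0061  1.1873] F [1.4668 8.1026 4.0337]
[[-0.1137  0.0029  0.9935]
 [-0.9935  0.0054 -0.1137]
 [-0.0056 -1.      0.0022]]
xangle -1.6847682301928877
b stand xy 0.001423760311902829 -0.15486275983732278
j stand xy 0.0007132121573636342 0.08284264009047855
```

Emit:
{"op": "jog_arm", "data": {
  "rows": [
    {"translation":[0.08,-0.2,0],"spin":0,"jaw":0},
    {"translation":[0.08,-0.4,0],"spin":0,"jaw":0},
    {"translation":[0.1,-0.6,0],"spin":0,"jaw":0},
    {"translation":[0.12,-0.8,0],"spin":0,"jaw":0},
    {"translation":[0.14,-1.0,0],"spin":0,"jaw":0},
    {"translation":[0.16,-1.2,0],"spin":0,"jaw":0},
    {"translation":[0.2,-1.4,0],"spin":0,"jaw":0},
    {"translation":[0.24,-1.6,0],"spin":0,"jaw":0}
  ]
}}

```text
time: 10.43
position: [0.4576, -0.1644, 0.0755]
eef_rot: [-1.146, 1.294, -1.288]
contact_force: [3.7, 8.8, 1.8]
finger_gap: -0.002
```

```bash
python3 st.py; python3 - <<'E'
from h import *
s=snap('side','s5.png')
cv2.imwrite('pics/c5.png',cv2.resize(s['image'][150:330,240:420,::-1],(480,480),interpolation=2))
E
```

```text
10.4333 [ 0.4576 -0.1644  0.0755] q [-0.5016  0.3821 -0.5656  0.6239  0.0076  1.1826] F [3.6527 8.8294 1.7604]
[[-0.1132  0.0029  0.9936]
 [-0.9935  0.0071 -0.1132]
 [-0.0074 -1.      0.0021]]
xangle -1.6842241011447614
b stand xy 0.0008729998321060025 -0.15638694035772008
j stand xy 0.0005889520960456379 0.08122677413006418
```

View pics/c5.png

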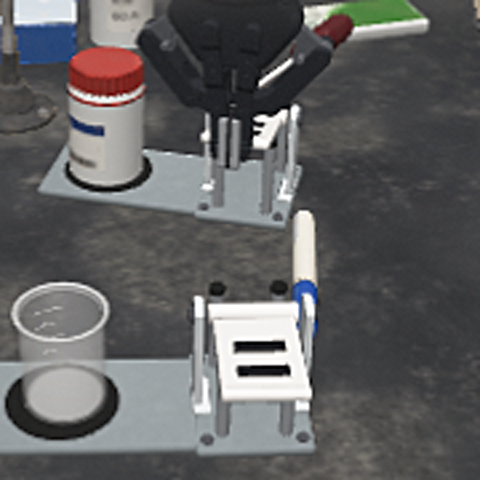

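The beaker flag now lies flat left with its bars up. The fingers press on the jar flag's edge at about (233,150), and the TCP has moved inward by 1.6 mm, which fits lifting. I continue along the arc.

Emit:
{"op": "jog_arm", "data": {
  "rows": [
    {"translation":[0.07,-0.3,0],"spin":0,"jaw":0},
    {"translation":[0.14,-0.6,0],"spin":0,"jaw":0},
    {"translation":[0.24,-0.8,0],"spin":0,"jaw":0},
    {"translation":[0.34,-1.1,0],"spin":0,"jaw":0},
    {"translation":[0.45,-1.35,0],"spin":0,"jaw":0},
    {"translation":[0.6,-1.6,0],"spin":0,"jaw":0},
    {"translation":[0.75,-1.9,0],"spin":0,"jaw":0},
    {"translation":[0.92,-2.15,0],"spin":0,"jaw":0},
    {"translation":[1.1,-2.4,0],"spin":0,"jaw":0},
    {"translation":[1.3,-2.7,0],"spin":0,"jaw":0},
    {"translation":[1.55,-2.95,0],"spin":0,"jaw":0},
    {"translation":[1.8,-3.2,0],"spin":0,"jaw":0}
  ]
}}

```text
time: 11.48
position: [0.4558, -0.1806, 0.1084]
eef_rot: [-1.143, 1.294, -1.285]
contact_force: [1.1, 17.2, 13.6]
finger_gap: -0.0
```

```bash
python3 st.py; python3 - <<'E'
from h import *
s=snap('side','s6.png')
cv2.imwrite('pics/c6.png',cv2.resize(s['image'][150:330,240:420,::-1],(480,480),interpolation=2))
E
```

```text
11.4833 [ 0.4558 -0.1806  0.1084] q [-0.535   0.3429 -0.5192  0.7102  0.0114  1.1482] F [ 1.1414 17.1855 13.567 ]
[[-0.1122  0.0045  0.9937]
 [-0.9936  0.0106 -0.1122]
 [-0.0111 -0.9999  0.0032]]
xangle -1.6832421093075596
b stand xy -0.003365406106789795 -0.17213971648646784
j stand xy 0.0007058604138119323 0.06491419085485761
```

View pics/c6.png

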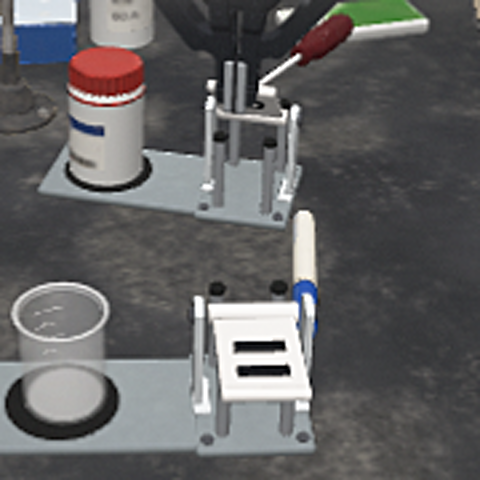

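Force (17 N inward, 13.6 N up) points along the flag's plate: friction is holding the edge and I pressed inward slightly too much. I lift first, then go inward.

Emit:
{"op": "jog_arm", "data": {
  "rows": [
    {"translation":[-0.1,-0.25,0],"spin":0,"jaw":0},
    {"translation":[-0.1,-0.5,0],"spin":0,"jaw":0},
    {"translation":[0,-0.7,0],"spin":0,"jaw":0},
    {"translation":[0.15,-0.9,0],"spin":0,"jaw":0},
    {"translation":[0.35,-1.1,0],"spin":0,"jaw":0},
    {"translation":[0.55,-1.3,0],"spin":0,"jaw":0}
  ]
}}

```text
time: 12.03
position: [0.454, -0.191, 0.1204]
eef_rot: [-1.153, 1.294, -1.294]
contact_force: [-0.4, 0.2, -0.4]
finger_gap: -0.003
```

```bash
python3 st.py
```

```text
12.0333 [ 0.454  -0.191   0.1204] q [-0.5481  0.3309 -0.4998  0.7402 -0.0002  1.1381] F [-0.3736  0.1772 -0.3732]
[[-0.1151 -0.0002  0.9934]
 [-0.9934 -0.0001 -0.1151]
 [ 0.0002 -1.     -0.0001]]
xangle -1.686148378442188
b stand xy -0.006838224540649757 -0.18210472947045958
j stand xy 1.6841308737703744e-05 0.05438389150875522
```

```bash
python3 - <<'E'
from h import *
s=snap('side','s7.png')
cv2.imwrite('pics/c7.png',cv2.resize(s['image'][150:240,290:380,::-1],(540,540),interpolation=2))
E
```

```text
(no output)
```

View pics/c7.png

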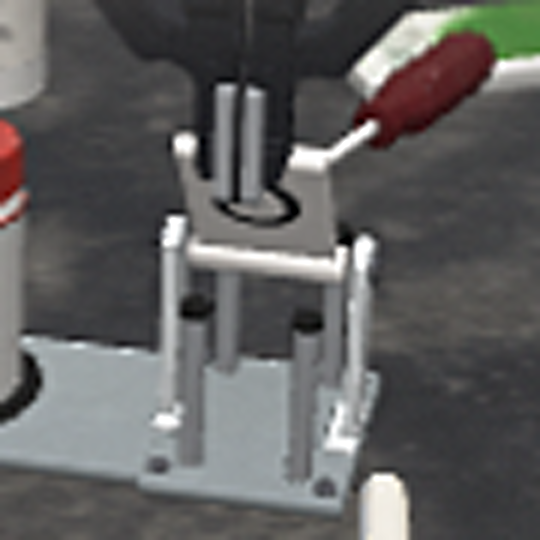

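The flag is raised, with its edge at row ~150 above the fingertips (row ~200), which sit against its ring face. I push on over the pivot.

Emit:
{"op": "jog_arm", "data": {
  "rows": [
    {"translation":[0.3,0.1,0],"spin":0,"jaw":0},
    {"translation":[0.6,0.2,0],"spin":0,"jaw":0},
    {"translation":[0.9,0.3,0],"spin":0,"jaw":0},
    {"translation":[1.2,0.4,0],"spin":0,"jaw":0},
    {"translation":[1.5,0.5,0],"spin":0,"jaw":0},
    {"translation":[1.8,0.6,0],"spin":0,"jaw":0},
    {"translation":[2.1,0.7,0],"spin":0,"jaw":0},
    {"translation":[2.4,0.7,0],"spin":0,"jaw":0},
    {"translation":[2.7,0.7,0],"spin":0,"jaw":0},
    {"translation":[3.0,0.7,0],"spin":0,"jaw":0},
    {"translation":[3.3,0.7,0],"spin":0,"jaw":0},
    {"translation":[3.6,0.7,0],"spin":0,"jaw":0}
  ]
}}

```text
time: 13.08
position: [0.45, -0.2266, 0.1134]
eef_rot: [-1.153, 1.293, -1.294]
contact_force: [-0.2, 0.2, -0.2]
finger_gap: 0.002
```

Emit:
{"op": "jog_arm", "data": {
  "rows": [
    {"translation":[0.3,0,0],"spin":0,"jaw":0},
    {"translation":[0.6,0,0],"spin":0,"jaw":0},
    {"translation":[0.9,0,0],"spin":0,"jaw":0},
    {"translation":[1.2,0,0],"spin":0,"jaw":0},
    {"translation":[1.5,0,0],"spin":0,"jaw":0},
    {"translation":[1.8,0,0],"spin":0,"jaw":0},
    {"translation":[2.1,0,0],"spin":0,"jaw":0},
    {"translation":[2.4,0,0],"spin":0,"jaw":0},
    {"translation":[2.7,0,0],"spin":0,"jaw":0},
    {"translation":[2.9,0,0],"spin":0,"jaw":0},
    {"translation":[3.1,0,0],"spin":0,"jaw":0},
    {"translation":[3.3,0,0],"spin":0,"jaw":0}
  ]
}}

```text
time: 14.08
position: [0.4461, -0.2593, 0.1133]
eef_rot: [-1.153, 1.293, -1.293]
contact_force: [-0.4, -0.1, -0.5]
finger_gap: 0.003
```

```bash
python3 st.py
```

```text
14.0833 [ 0.4461 -0.2593  0.1133] q [-0.6696  0.378  -0.4486  0.7442  0.      1.0162] F [-0.449  -0.1353 -0.4729]
[[-0.1148 -0.      0.9934]
 [-0.9934  0.     -0.1148]
 [-0.     -1.     -0.    ]]
xangle -1.6858302668620087
b stand xy -0.02515725137480042 -0.2483447830525882
j stand xy 2.9801054543842467e-05 -0.014342604653631753
```

Emit:
{"op": "jog_arm", "data": {
  "rows": [
    {"translation":[0.3,0,0],"spin":0,"jaw":0},
    {"translation":[0.3,-1,0],"spin":0,"jaw":0},
    {"translation":[0.3,-4,0],"spin":0,"jaw":0},
    {"translation":[0.3,-8,0],"spin":0,"jaw":0},
    {"translation":[0.3,-12,0],"spin":0,"jaw":0},
    {"translation":[4,-14,-4],"spin":0,"jaw":0},
    {"translation":[8,-14,-8],"spin":0,"jaw":0},
    {"translation":[11,-14,-11],"spin":0,"jaw":0},
    {"translation":[14,-14,-14],"spin":0,"jaw":0},
    {"translation":[17,-14,-17],"spin":0,"jaw":0},
    {"translation":[20,-14,-18],"spin":0,"jaw":0},
    {"translation":[22,-14,-18],"spin":0,"jaw":0}
  ]
}}

```text
time: 15.08
position: [0.2394, -0.4573, 0.2546]
eef_rot: [-1.152, 1.294, -1.295]
contact_force: [1.8, -0.1, -0.4]
finger_gap: -0.002
```

Emit:
{"op": "jog_arm", "data": {
  "rows": [
    {"translation":[0,0,0],"spin":0,"jaw":0},
    {"translation":[0,0,0],"spin":0,"jaw":0},
    {"translation":[0,0,0],"spin":0,"jaw":0},
    {"translation":[0,0,0],"spin":0,"jaw":0},
    {"translation":[0,0,0],"spin":0,"jaw":0},
    {"translation":[0,0,0],"spin":0,"jaw":0},
    {"translation":[0,0,0],"spin":0,"jaw":0},
    {"translation":[0,0,0],"spin":0,"jaw":0},
    {"translation":[0,0,0],"spin":0,"jaw":0},
    {"translation":[0,0,0],"spin":0,"jaw":0},
    {"translation":[0,0,0],"spin":0,"jaw":0},
    {"translation":[0,0,0],"spin":0,"jaw":0}
  ]
}}

```text
time: 16.08
position: [0.2421, -0.457, 0.2533]
eef_rot: [-1.153, 1.293, -1.293]
contact_force: [0.0, 0.5, -0.2]
finger_gap: -0.0
```

Emit:
{"op": "jog_arm", "data": {
  "rows": [
    {"translation":[0,0,0],"spin":0,"jaw":0},
    {"translation":[0,0,0],"spin":0,"jaw":0},
    {"translation":[0,0,0],"spin":0,"jaw":0},
    {"translation":[0,0,0],"spin":0,"jaw":0},
    {"translation":[0,0,0],"spin":0,"jaw":0},
    {"translation":[0,0,0],"spin":0,"jaw":0},
    {"translation":[0,0,0],"spin":0,"jaw":0},
    {"translation":[0,0,0],"spin":0,"jaw":0},
    {"translation":[0,0,0],"spin":0,"jaw":0},
    {"translation":[0,0,0],"spin":0,"jaw":0},
    {"translation":[0,0,0],"spin":0,"jaw":0},
    {"translation":[0,0,0],"spin":0,"jaw":0}
  ]
}}

```text
time: 17.08
position: [0.2421, -0.457, 0.2533]
eef_rot: [-1.153, 1.293, -1.293]
contact_force: [1.4, 0.2, 0.4]
finger_gap: 0.002
```

```bash
python3 - <<'E'
from h import *
s=snap('side','s8.png');t=snap('top','t8.png')
a=cv2.resize(s['image'][150:330,170:400,::-1],(460,360),interpolation=2)
b=cv2.resize(t['image'][120:300,160:345,::-1],(330,321),interpolation=2)
b=np.vstack([b,np.zeros((39,330,3),np.uint8)])
cv2.imwrite('pics/c8.png',np.hstack([a,b]))
t0=np.load('pics/top0.png.npz')['image'].astype(int)
d=(abs(t['image'].astype(int)-t0).max(2)>40).astype(np.uint8)
n,l,st,c=cv2.connectedComponentsWithStats(d);print([x.tolist() for x in st[1:] if x[4]>25])
E
```

```text
[[277, 251, 38, 29, 853], [319, 257, 38, 29, 884], [191, 258, 40, 31, 879], [149, 266, 39, 31, 845], [476, 384, 67, 36, 1453]]
```

View pics/c8.png

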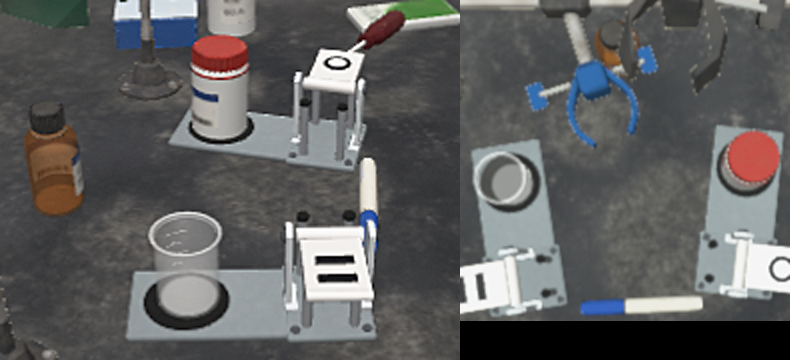

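Both flags are over: beaker bars-up on the left, jar ring-up on the right. Only the flag areas and the arm differ from the first picture. I check that they lie flat by depth, then hand in.

```bash
python3 - <<'E'
from h import *
np.set_printoptions(precision=4,suppress=True)
t=snap('top','t9.png')
ok=True
for n,o,y,sg in(('b',[.4326,-.010],.155,1),('j',[.4477,-.245],-.115,-1)):
    z=[]
    for r in(.02,.06):
        for x in(-.017,.017):
            p=[o[0]+x*np.cos(y)-sg*r*np.sin(y),o[1]+x*np.sin(y)+sg*r*np.cos(y),.0725]
            z.append(bydepth(t,proj(t,p).round())[0,2])
    print(n,np.array(z)); ok&=np.ptp(z)<.007
print(ok)
if ok: print(finish_job())
E
```

```text
b [0.0719 0.0715 0.0738 0.071 ]
j [0.0697 0.0725 0.0693 0.0727]
True
the job is handed in; nothing more can be done
None
```

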